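# Touch off the electrode pallet on three setters

## Task

Touch off the electrode pallet: with the fingertips, lightly press the white pin of the red setter about half-way down (it stays where you leave it, the black line level with the collar), then do the same with the yellow setter and last with the blue one. Press straight down and gently, do not drive a pin to its stop, and do not pick up, shift or tip any setter. Leave the copper electrode, the brass block and the orange tray where they are, and finish clear of everything.

Things in the scene. Friction and masses are not known exactly. Their poses are not given: they have to be found in the camera images.
- pallet: Fixed aluminium pallet, 270 (its x) x 340 (its y) x 20 mm thick, lying on the bench with its place and yaw varying; origin at the centre of its underside, z up. Everything of the job stands on its top, 20 mm above the bench.
- setter_red: The red touch setter: a loose upright steel drum 56 mm in diameter and 50 mm high, about 0.6 kg, with a red collar on top, standing free on the pallet. Origin at the centre of its underside, z up. Which setter stands at which of three places varies. In its centre a white round pin (the anvil) stands up out of the collar.
- top_red (a point): Centre of the flat top of the red setter's pin, which is 24 mm in diameter, with a black line around it half-way up. With the pin fully out (joint 0) the top is 18 mm above the collar, 68 mm above the setter's underside and 88 mm above the bench; it moves down with the pin.
- anvil_red (a joint): How far the red pin is pushed down, in m: 0 fully out, 0.016 at its bottom stop, 0.008 half-way; it starts between 0 and 0.002. No spring: it slides down against a steady drag of about 3 N and stays wherever it is left.
- setter_yellow: The yellow touch setter: a loose upright steel drum 56 mm in diameter and 50 mm high, about 0.6 kg, with a yellow collar on top, standing free on the pallet. Origin at the centre of its underside, z up. Which setter stands at which of three places varies. In its centre a white round pin (the anvil) stands up out of the collar.
- top_yellow (a point): Centre of the flat top of the yellow setter's pin, which is 24 mm in diameter, with a black line around it half-way up. With the pin fully out (joint 0) the top is 18 mm above the collar, 68 mm above the setter's underside and 88 mm above the bench; it moves down with the pin.
- anvil_yellow (a joint): How far the yellow pin is pushed down, in m: 0 fully out, 0.016 at its bottom stop, 0.008 half-way; it starts between 0 and 0.002. No spring: it slides down against a steady drag of about 3 N and stays wherever it is left.
- setter_blue: The blue touch setter: a loose upright steel drum 56 mm in diameter and 50 mm high, about 0.6 kg, with a blue collar on top, standing free on the pallet. Origin at the centre of its underside, z up. Which setter stands at which of three places varies. In its centre a white round pin (the anvil) stands up out of the collar.
- top_blue (a point): Centre of the flat top of the blue setter's pin, which is 24 mm in diameter, with a black line around it half-way up. With the pin fully out (joint 0) the top is 18 mm above the collar, 68 mm above the setter's underside and 88 mm above the bench; it moves down with the pin.
- anvil_blue (a joint): How far the blue pin is pushed down, in m: 0 fully out, 0.016 at its bottom stop, 0.008 half-way; it starts between 0 and 0.002. No spring: it slides down against a steady drag of about 3 N and stays wherever it is left.
- electrode: Bystander: loose copper electrode on a 44 x 44 mm steel foot, 74 mm high in all, standing near the pallet's middle; origin at the centre of its underside.
- gauge: Bystander: loose brass gauge block, 50 x 25 x 15 mm high, near the pallet's far left corner; origin at the centre of its underside.
- insert_tray: Bystander: loose orange tray, 60 x 50 x 18 mm high, near the pallet's far right corner; origin at the centre of its underside.
There are look-alikes about, which are no part of the job. What is shaped like the setter_blue but green is not meant.

How it is judged:
On the way, in this order (a step that is already met when the one before it is completed fails the run):
1. the red pin is about half-way down (4.5 to 11.5 mm), yellow and blue not yet pressed (value of joint anvil_red between 0.0045 and 0.0115 m and value of joint each of anvil_yellow, anvil_blue below 0.0035 m), for 0.2 s.
2. then the yellow pin too, blue not yet pressed (value of joint anvil_red between 0.0045 and 0.0115 m and value of joint anvil_yellow between 0.0045 and 0.0115 m and value of joint anvil_blue below 0.0035 m), for 0.2 s.
3. then the blue pin too (value of joint anvil_red between 0.0045 and 0.0115 m and value of joint anvil_yellow between 0.0045 and 0.0115 m and value of joint anvil_blue between 0.0045 and 0.0115 m), for 0.2 s.
At the end, for the whole second after the job is handed in: All three pins are pushed in by 4.5 to 11.5 mm of their 16 mm; the setters stand upright (within 0.05 rad), at rest and within 12 mm of where they started; electrode, brass block and tray are within 12 mm of where they started (all of step 3 and angle between each of setter_red, setter_yellow, setter_blue's own z axis and vertical below 0.05 rad and distance of each of setter_red, setter_yellow, setter_blue, electrode, gauge, insert_tray from where it was at the start of the episode below 0.012 m and linear speed of each of setter_red, setter_yellow, setter_blue below 0.01 m/s); the robot touches nothing.
It fails at once if a setter is pressed hard (over 25 N) (contact force between the fingers and setter_red above 25 N or contact force between the fingers and setter_yellow above 25 N or contact force between the fingers and setter_blue above 25 N).
It fails at once if a setter is lifted or shifted by over 12 mm, or tipped (distance of any of setter_red, setter_yellow, setter_blue from where it was at the start of the episode above 0.012 m or angle between any of setter_red, setter_yellow, setter_blue's own z axis and vertical above 0.15 rad).
It fails at once if the electrode, the brass block or the tray is moved by over 12 mm or tipped (distance of any of electrode, gauge, insert_tray from where it was at the start of the episode above 0.012 m or angle between any of electrode, gauge, insert_tray's own z axis and vertical above 0.3 rad).
It also fails if it takes over 48 s, if anything falls off the work surface, if the arm or the gripper's body presses on something with over 40 N, if the wrist force passes 120 N, or if a joint passes its speed limit or range.

## Robot

A 6-joint arm with a two-finger parallel gripper is mounted at the origin on the work surface. World frame = base frame: x ahead of the robot, y to its left, z up, the work surface at z = 0. Lengths are in m, angles in rad, forces in N, time in s.
With the tool pointing down it reaches from about 0.3 to 0.95 m from the base axis. Payload 3.1 kg.
Tool frame: the origin (TCP) lies midway between the tips of the shut fingers; the grasp point (between the pads) lies 19 mm behind it; y points along the fingers, x is the direction in which the jaws open and shut, and the axes are right-handed (so a half turn about y gives the same grasp; the last joint's range is limited). The gripper opens to 85 mm and grips with 20 to 120 N. Pads are 22 mm wide; open, the fingers measure 114 mm over their backs; the gripper's body (76 mm by 85 mm) begins 54 mm behind the grasp point. The pads swing forward as they close: fully open they stand 13 mm farther back than shut.
Start: joints at [-1.204, 0.308, 1.634, -0, 1.2, -0.07], TCP at [0.264, -0.566, 0.231] pointing down, gripper open.
Joint ranges: [-3.06, 3.06], [-0.79, 1.96], [0.05, 2.63], [-1.19, 4.34], [0.05, 2.64], [-2.94, 2.94]. Speed limits (rad/s): [2.79, 2.79, 3.14, 3.14, 3.14, 3.14].

## Interface

Orientations are given as a unit quaternion [w, x, y, z].
In Python, from station import observe, vision, ticket, models gives the robot as it stands.
- The arm moves only by the tool jog_arm, never from a script. Its argument "rows" is text: rows parted by semicolons, each of 4 numbers parted by spaces: the shift along the tool's x, y, z in mm, then the turn about the tool's y in degrees. In form: x y z yaw; .... A call has 1 to 20 rows; each row is the pose to reach, as a shift and turn from the pose commanded when the call began, along the tool's axes at that moment; what a row does not reach only later rows make up. A row lasts 1/10 s, in which the tool goes at most 50 mm and 8.59 degrees, less where a joint would pass 70% of its speed; a pose out of reach is approached as far as the arm can. A call with a gripper value outside its range is refused whole. "hand" is the finger opening in mm, from 0 to 85.4, set as the call begins (left out, the last holds). The fingers move at their own pace and stop on an object; "newtons" is the grip in N (left out, the last holds). Time passes only in rows, so rows that repeat a pose let the fingers close. It gives the time, the measured TCP pose, the force and the opening at its end, in the units of the state.
- observe(): the state, without advancing time (a new reading comes with each control period).
- vision.capture(name): name is "scene" or "top" or "wrist"; returns a dict with "frame" (420x560x3 uint8, red, green, blue), "intrinsics" (3x3 intrinsics, pixels), "rvec" (rotation vector, rad) and "tvec" (3), from world to camera coordinates, as OpenCV has them; the wrist camera has in their place "mount" (4x4, takes a point from camera to tool coordinates, whose origin is the TCP and whose axes are the tool frame's). Camera axes: x right, y down, z forward; pixel columns grow to the right and rows downward; lengths in m; the calibration is good to about 2 mm. A picture is of the moment at which its call begins: read the wrist's pose just before it. There is no depth.
- ticket.sign_off(): hands the job in, once; it reports no verdict.
Trained networks look in the newest picture that a camera, given by its name, has taken for a name from the list of things; names that differ only in an ending like _2 or _b are one class to them, and where a whole thing is asked for, a point or a joint stands for the part that bears it (a point fixed in the world has none). Each returns a list of dicts, best first, with "p" (0 to 1); they miss things now and then, are a little off and sometimes report something else, mostly with a low value. They report only what shows in the picture. A call takes as long as a camera call. They do not tell look-alikes from the thing itself.
- models.boxes_of(camera, name): "centre" ([row, column] in pixels, amid what is visible of it).
- models.masks_of(camera, name): "region" (420x560 bool, what is visible of it) and "centre" ([row, column] in pixels, amid what is visible of it).
- models.place_of(camera, name): "centre" ([row, column] in pixels: a listed point, or the origin of a listed thing).
The state is a dict: "time_s": time; "joints": joint angles; "qd": joint speeds; "tau": joint torques, N m; "tcp_pos": TCP position; "tool_rot": TCP orientation; "ft_force": force on the tool from outside, world axes, zero at the start; "moment": the same for the moment, N m; "width": opening from 0.0 (shut) to 1.0 (fully open).
Only numpy, scipy, OpenCV 4.12 (cv2) and the standard library are available. Lean on these libraries where they do the work, as an engineer would, in place of code of your own. Each camera call takes 0.05 s, during which the arm holds its last target. There are 200 camera calls.

## Working session

There is one attempt and no reset: what is moved stays moved. The work goes in short steps, Python scripts to look and compute and a tool call to move; the robot and the scene stay as the last step left them, time stands still between calls to the robot, and variables do not carry over. Pictures are saved under pics/ and viewed, about 8 in all and at most 12, crops included, and the job is handed in when it is done.

Besides the shell and the picture viewer there is one more tool, called after "Request:" by a JSON object that holds its "fn" and its "kwargs". jog_arm: Moves the arm, as the interface text tells. Its arguments: {"type":"object","properties":{"rows":{"type":"string"},"hand":{"type":"number"},"newtons":{"type":"number"}},"required":["rows"]}

```bash
mkdir -p pics; cat > h.py <<'E'
import numpy as np,cv2
from scipy.spatial.transform import Rotation as R
from station import observe,vision,ticket,models
def ray(c,uv,st=None):
    K=np.array(c["intrinsics"]);d=np.linalg.inv(K)@[uv[0],uv[1],1]
    if "mount" in c:
        M=np.array(c["mount"]);q=st["tool_rot"];Rt=R.from_quat([q[1],q[2],q[3],q[0]]).as_matrix()
        return Rt@M[:3,3]+np.array(st["tcp_pos"]),Rt@M[:3,:3]@d
    W=cv2.Rodrigues(np.array(c["rvec"],float))[0];return -W.T@np.array(c["tvec"],float).ravel(),W.T@d
def at(c,uv,z,st=None):
    o,d=ray(c,uv,st);return o+d*(z-o[2])/d[2]
def save(n,f):cv2.imwrite("pics/"+n+".png",cv2.cvtColor(f,cv2.COLOR_RGB2BGR))
E
cat > a.py <<'E'
from h import *
s=observe();print({k:np.round(v,3).tolist() for k,v in s.items()})
fs=[]
for cam in("scene","top"):
    c=vision.capture(cam);save(cam+"0",c["frame"])
    for n,z in[("top_red",.087),("top_yellow",.087),("top_blue",.087),("electrode",.02),("gauge",.02),("insert_tray",.02)]:
        for r in models.place_of(cam,n)[:3]:
            v,u=r["centre"];print(cam,n,round(r["p"],2),[round(v),round(u)],np.round(at(c,(u,v),z),4))
E
python3 a.py
```

```text
{'time_s': 0.0, 'joints': [-1.204, 0.309, 1.635, -0.0, 1.2, -0.07], 'qd': [-0.001, 0.001, 0.001, -0.0, 0.002, -0.002], 'tau': [0.0, -41.526, -27.666, -0.0, 0.01, -0.0], 'tcp_pos': [0.264, -0.566, 0.23], 'tool_rot': [0.597, -0.596, 0.38, -0.379], 'ft_force': [0.385, 0.692, -0.3], 'moment': [-0.017, -0.016, -0.023], 'width': 0.999}
scene top_red 0.73 [229, 172] [ 0.6311 -0.1275  0.087 ]
scene top_red 0.4 [185, 163] [ 0.5241 -0.173   0.087 ]
scene top_yellow 0.42 [164, 154] [ 0.4637 -0.2077  0.087 ]
scene top_blue 0.58 [177, 254] [0.4842 0.002  0.087 ]
scene top_blue 0.58 [152, 322] [0.3957 0.1336 0.087 ]
scene electrode 0.94 [215, 199] [ 0.5349 -0.1069  0.02  ]
scene electrode 0.56 [248, 181] [ 0.6224 -0.1228  0.02  ]
scene gauge 0.77 [267, 238] [ 0.6535 -0.0099  0.02  ]
top top_red 0.6 [146, 372] [ 0.6224 -0.1204  0.087 ]
top top_red 0.42 [136, 295] [0.6424 0.0037 0.087 ]
top top_blue 0.73 [232, 299] [0.4866 0.0008 0.087 ]
top top_blue 0.65 [300, 217] [0.3801 0.1346 0.087 ]
top electrode 0.88 [207, 366] [ 0.5256 -0.1213  0.02  ]
top gauge 0.93 [132, 298] [ 0.6612 -0.0045  0.02  ]
top insert_tray 0.66 [161, 438] [ 0.606  -0.2502  0.02  ]
```

View pics/scene0.png

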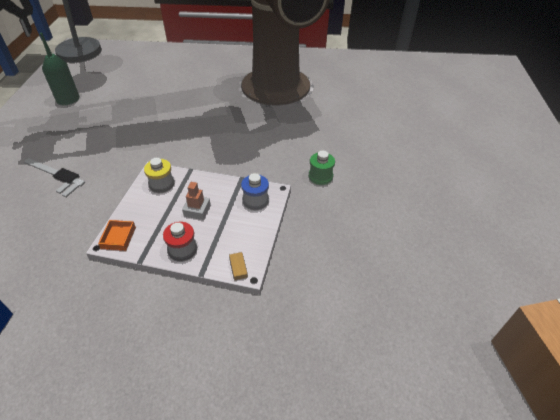

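View pics/top0.png

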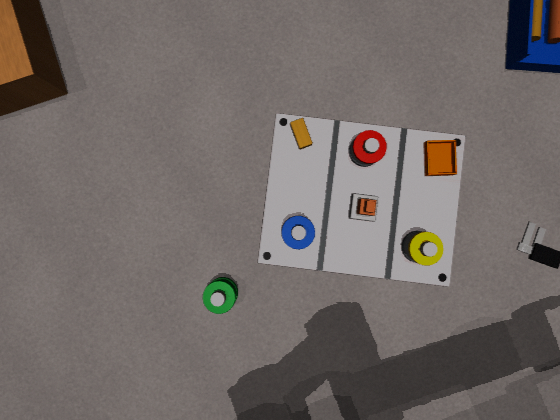

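The top view shows red at (col 372, row 146), yellow at (430, 249) and blue at (299, 232). The green look-alike is off the pallet at (218, 299). I'll triangulate the pins next.

```bash
cat > b.py <<'E'
from h import *
from scipy.optimize import least_squares
s=observe();q=s["tool_rot"];Rt=R.from_quat([q[1],q[2],q[3],q[0]]).as_matrix();print(Rt.round(3))
P={"red":((372,146),(177,229)),"yellow":((430,249),(156,163)),"blue":((299,232),(254,179))}
C=[vision.capture("top"),vision.capture("scene")]
for n,uv in P.items():
    cs=[]
    for c,(u,v) in zip(C,uv):
        p=c["frame"][v-11:v+12,u-11:u+12].astype(int);hsv=cv2.cvtColor(p.astype(np.uint8),cv2.COLOR_RGB2HSV)
        m=((hsv[...,1]<60)&(hsv[...,2]>150)).astype(np.uint8)
        k,l,st,ce=cv2.connectedComponentsWithStats(m);i=l[11,11];cs.append((ce[i]+[u-11,v-11],st[i,4]))
    A=[];b=[]
    for c,(x,_) in zip(C,cs):
        o,d=ray(c,x);d/=np.linalg.norm(d);Q=np.eye(3)-np.outer(d,d);A.append(Q);b.append(Q@o)
    X=np.linalg.lstsq(np.vstack(A),np.hstack(b),rcond=None)[0]
    t=at(C[0],cs[0][0],.087);print(n,cs,"tri",X.round(4),"top",t.round(4),"tool shift mm",(Rt.T@(t-s["tcp_pos"])*1000).round(1))
E
python3 b.py
```

```text
[[ 0.423  0.     0.906]
 [-0.906 -0.     0.423]
 [ 0.    -1.    -0.   ]]
red [(array([371.74825175, 144.47552448]), np.int32(143)), (array([175.95192308, 223.40384615]), np.int32(208))] tri [ 0.6245 -0.1188  0.0954] top [ 0.6257 -0.1196  0.087 ] tool shift mm [-251.9  144.3  516.4]
yellow [(array([429.86013986, 248.92307692]), np.int32(143)), (array([155.04545455, 157.02892562]), np.int32(242))] tri [ 0.4569 -0.2045  0.0994] top [ 0.4558 -0.2078  0.087 ] tool shift mm [-243.9  144.3  325.1]
blue [(array([298.21621622, 232.48648649]), np.int32(148)), (array([253.9623431, 172.9623431]), np.int32(239))] tri [0.4861 0.0021 0.0994] top [0.4857 0.0021 0.087 ] tool shift mm [-421.5  144.3  441. ]
```

Request:
{"fn": "jog_arm", "kwargs": {"rows": "-252 0 516 0;-252 0 516 0;-252 0 516 0;-252 0 516 0;-252 0 516 0;-252 0 516 0;-252 0 516 0;-252 0 516 0;-252 0 516 0;-252 0 516 0;-252 0 516 0;-252 0 516 0;-252 0 516 0;-252 60 516 0;-252 90 516 0;-252 90 516 0;-252 90 516 0", "hand": 0}}

```text
time_s: 2.5
tcp_pos: [0.6244, -0.1204, 0.1409]
tool_rot: [-0.596, 0.597, -0.381, 0.379]
ft_force: [1.1, -0.1, 0.5]
width: 0.003
```

```bash
cat > w.py <<'E'
from h import *
import sys
n=sys.argv[1]
s=observe();c=vision.capture("wrist");save("w_"+n,c["frame"])
q=s["tool_rot"];Rt=R.from_quat([q[1],q[2],q[3],q[0]]).as_matrix()
print("tcp",np.round(s["tcp_pos"],4),"f",np.round(s["ft_force"],2),"mount t",np.array(c["mount"])[:3,3].round(3))
for r in models.place_of("wrist","top_"+n)[:3]:
    v,u=r["centre"];t=at(c,(u,v),.087,s);print(round(r["p"],2),[round(v),round(u)],t.round(4),"shift",(Rt.T@(t-s["tcp_pos"])*1000).round(1))
E
python3 w.py red
```

```text
tcp [ 0.6244 -0.1204  0.1409] f [ 1.12 -0.1   0.52] mount t [-0.    -0.141  0.075]
0.95 [235, 294] [ 0.6285 -0.123   0.087 ] shift [ 4.1 53.9  2.7]
0.74 [94, 161] [ 0.6677 -0.0313  0.087 ] shift [-62.4  53.8  77. ]
```

View pics/w_red.png

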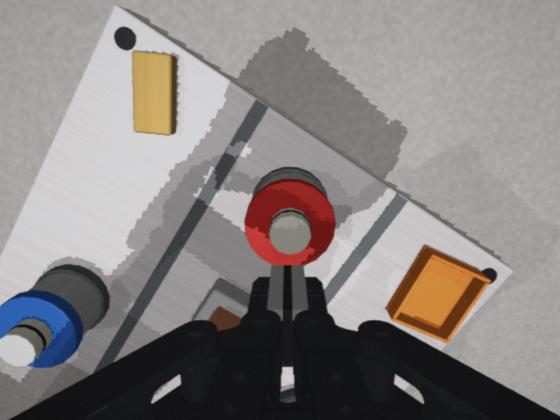

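The pin is at (290, 234), right ahead of the shut fingers. The wrist view agrees with the top camera to about 4 mm, so I'll use a small compromise shift and descend slowly.

Request:
{"fn": "jog_arm", "kwargs": {"rows": "2 30 1 0;2 46 1 0;2 50 1 0;2 52 1 0;2 53 1 0;2 54 1 0;2 55 1 0;2 56 1 0;2 57 1 0;2 58 1 0;2 58 1 0"}}

```text
time_s: 3.7
tcp_pos: [0.6275, -0.1212, 0.0837]
tool_rot: [0.597, -0.596, 0.379, -0.38]
ft_force: [-0.2, 1.1, 3.9]
width: -0.002
```

Request:
{"fn": "jog_arm", "kwargs": {"rows": "0 1 0 0;0 2 0 0;0 3 0 0;0 4 0 0;0 4 0 0;0 4 0 0"}}

```text
time_s: 4.3
tcp_pos: [0.6273, -0.1211, 0.0792]
tool_rot: [0.597, -0.596, 0.38, -0.38]
ft_force: [1.6, 0.8, 2.0]
width: -0.004
```

Request:
{"fn": "jog_arm", "kwargs": {"rows": "0 -5 0 0;0 -30 0 0;0 -61 0 0;0 -61 0 0;0 -61 0 0"}}

```text
time_s: 4.8
tcp_pos: [0.627, -0.1212, 0.1409]
tool_rot: [0.596, -0.596, 0.38, -0.38]
ft_force: [-0.4, 0.4, -0.3]
width: -0.001
```

```bash
cat >> w.py <<'E'
save("z_"+n+str(int(s["time_s"]*10)),cv2.resize(c["frame"][150:290,210:370],None,fx=4,fy=4,interpolation=cv2.INTER_CUBIC))
E
python3 w.py red; ls pics
```

```text
tcp [ 0.627  -0.1212  0.1409] f [-0.4   0.39 -0.32] mount t [-0.    -0.141  0.075]
0.84 [236, 288] [ 0.6287 -0.1209  0.087 ] shift [ 0.4 53.9  1.6]
scene0.png
top0.png
w_red.png
z_red48.png
```

View pics/z_red48.png

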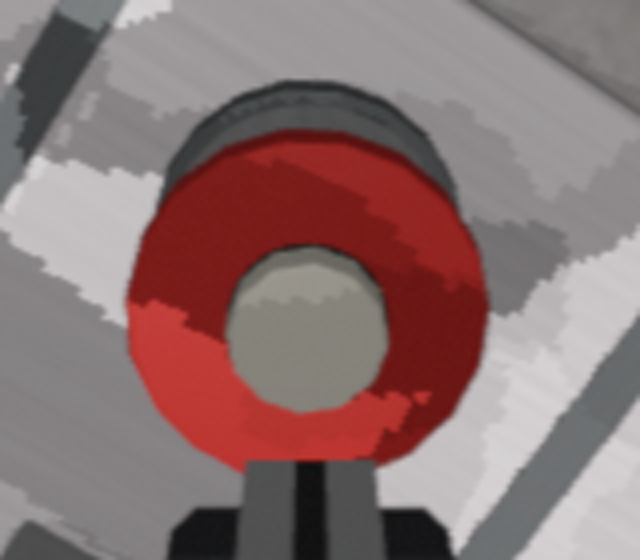

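Request:
{"fn": "jog_arm", "kwargs": {"rows": "7 0 -192 0;7 0 -192 0;7 0 -192 0;7 0 -192 0;7 0 -192 0;7 0 -192 0;7 0 -192 0"}}

```text
time_s: 5.6
tcp_pos: [0.4567, -0.2084, 0.1399]
tool_rot: [0.597, -0.596, 0.38, -0.38]
ft_force: [0.2, 0.8, 0.0]
width: -0.003
```

```bash
python3 w.py yellow; ls pics
```

```text
tcp [ 0.4567 -0.2084  0.1399] f [0.19 0.81 0.03] mount t [-0.    -0.141  0.075]
0.85 [241, 288] [ 0.4563 -0.2093  0.087 ] shift [ 0.6 52.9 -0.8]
scene0.png
top0.png
w_red.png
w_yellow.png
z_red48.png
z_yellow56.png
```

Red is pressed, with its black line at the collar and the pin centred at the crop's (308, 330). Yellow is aligned within 1 mm.

Request:
{"fn": "jog_arm", "kwargs": {"rows": "0 30 0 0;0 46 0 0;0 50 0 0;0 51 0 0;0 52 0 0;0 53 0 0;0 54 0 0;0 55 0 0;0 56 0 0;0 57 0 0;0 57 0 0"}}

```text
time_s: 6.8
tcp_pos: [0.4568, -0.209, 0.0837]
tool_rot: [0.597, -0.596, 0.379, -0.38]
ft_force: [1.6, 0.1, 3.4]
width: -0.001
```

Request:
{"fn": "jog_arm", "kwargs": {"rows": "0 1 0 0;0 2 0 0;0 3 0 0;0 4 0 0;0 4 0 0;0 4 0 0"}}

```text
time_s: 7.4
tcp_pos: [0.4562, -0.2088, 0.0793]
tool_rot: [-0.596, 0.597, -0.38, 0.38]
ft_force: [2.0, -0.6, 2.3]
width: 0.002
```

Request:
{"fn": "jog_arm", "kwargs": {"rows": "0 -5 0 0;0 -30 0 0;0 -61 0 0;0 -61 0 0;0 -61 0 0"}}

```text
time_s: 7.9
tcp_pos: [0.4555, -0.2084, 0.1404]
tool_rot: [-0.596, 0.597, -0.38, 0.38]
ft_force: [-1.1, 0.5, -0.1]
width: -0.0
```

```bash
python3 w.py yellow; ls pics
```

```text
tcp [ 0.4555 -0.2084  0.1404] f [-1.14  0.53 -0.12] mount t [-0.    -0.141  0.075]
0.88 [233, 288] [ 0.4594 -0.2074  0.087 ] shift [ 0.7 53.4  4. ]
scene0.png
top0.png
w_red.png
w_yellow.png
z_red48.png
z_yellow56.png
z_yellow79.png
```

Request:
{"fn": "jog_arm", "kwargs": {"rows": "-179 0 116 0;-179 0 116 0;-179 0 116 0;-179 0 116 0;-179 0 116 0;-179 0 116 0;-179 0 116 0;-179 0 116 0"}}

```text
time_s: 8.8
tcp_pos: [0.4849, 0.0012, 0.1397]
tool_rot: [-0.596, 0.597, -0.381, 0.38]
ft_force: [-0.1, -0.1, -0.1]
width: 0.0
```

```bash
python3 w.py blue; ls pics
```

```text
tcp [0.4849 0.0012 0.1397] f [-0.06 -0.14 -0.1 ] mount t [-0.    -0.141  0.075]
0.78 [285, 22] [0.395  0.1278 0.087 ] shift [-152.7   52.8  -28.1]
0.77 [237, 289] [0.4871 0.0011 0.087 ] shift [ 1.1 52.7  2. ]
scene0.png
top0.png
w_blue.png
w_red.png
w_yellow.png
z_blue88.png
z_red48.png
z_yellow56.png
z_yellow79.png
```

View pics/z_yellow79.png

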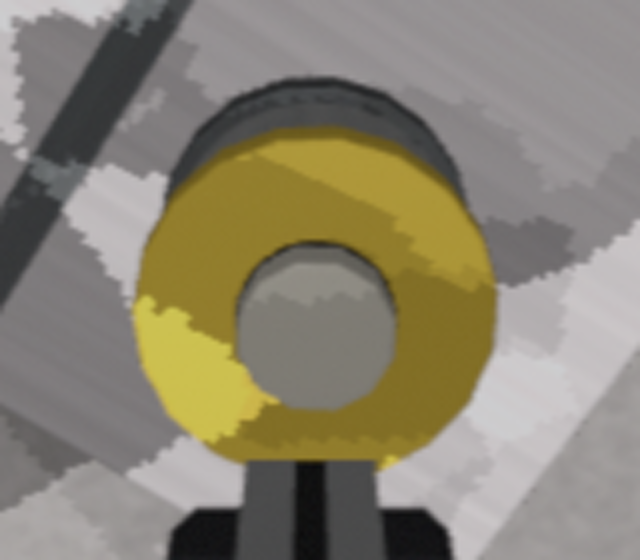

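View pics/w_blue.png

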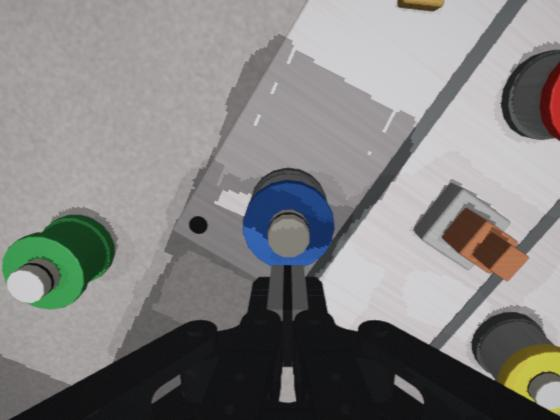

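Yellow is pressed to its line. Blue's pin is ahead of the fingers at (289, 237), with its line still showing, and green is far left. I'll press blue now.

Request:
{"fn": "jog_arm", "kwargs": {"rows": "0 30 1 0;0 46 1 0;0 50 1 0;0 51 1 0;0 52 1 0;0 53 1 0;0 54 1 0;0 55 1 0;0 56 1 0;0 57 1 0;0 57 1 0"}}

```text
time_s: 10.0
tcp_pos: [0.4873, 0.0028, 0.0836]
tool_rot: [0.597, -0.596, 0.379, -0.38]
ft_force: [0.4, -1.6, 2.7]
width: -0.002
```

Request:
{"fn": "jog_arm", "kwargs": {"rows": "0 1 0 0;0 2 0 0;0 3 0 0;0 4 0 0;0 4 0 0;0 4 0 0"}}

```text
time_s: 10.6
tcp_pos: [0.4863, 0.0032, 0.0792]
tool_rot: [0.596, -0.596, 0.38, -0.38]
ft_force: [1.9, -0.7, 2.2]
width: -0.001
```

Request:
{"fn": "jog_arm", "kwargs": {"rows": "0 -5 0 0;0 -30 0 0;0 -61 0 0;0 -61 0 0;0 -61 0 0"}}

```text
time_s: 11.1
tcp_pos: [0.4857, 0.0032, 0.1404]
tool_rot: [-0.596, 0.597, -0.38, 0.379]
ft_force: [-0.8, 0.3, 0.1]
width: -0.001
```

```bash
python3 w.py blue; ls pics
```

```text
tcp [0.4857 0.0032 0.1404] f [-0.76  0.32  0.13] mount t [-0.    -0.141  0.075]
0.85 [239, 293] [4.874e-01 2.000e-04 8.700e-02] shift [ 3.5 53.4  0.3]
0.84 [288, 27] [0.3947 0.1271 0.087 ] shift [-150.7   53.5  -30. ]
scene0.png
top0.png
w_blue.png
w_red.png
w_yellow.png
z_blue111.png
z_blue88.png
z_red48.png
z_yellow56.png
z_yellow79.png
```

Request:
{"fn": "jog_arm", "kwargs": {"rows": "0 -50 0 0;0 -100 0 0;0 -100 -40 0;0 -100 -80 0;0 -100 -80 0;0 -100 -80 0"}}

```text
time_s: 11.8
tcp_pos: [0.4125, -0.0308, 0.2389]
tool_rot: [-0.596, 0.596, -0.381, 0.379]
ft_force: [0.8, -0.7, -0.4]
width: -0.001
```

```bash
python3 - <<'E'
from h import *
c=vision.capture("scene");save("scene1",cv2.resize(c["frame"][140:290,80:300],None,fx=3.5,fy=3.5,interpolation=cv2.INTER_CUBIC))
s=observe();print(s["time_s"],s["tcp_pos"],s["ft_force"])
E
ls pics
```

```text
11.85 [ 0.41350251 -0.03069551  0.23934697] [-0.07476524  0.48887155  0.67168884]
scene0.png
scene1.png
top0.png
w_blue.png
w_red.png
w_yellow.png
z_blue111.png
z_blue88.png
z_red48.png
z_yellow56.png
z_yellow79.png
```

View pics/z_blue111.png

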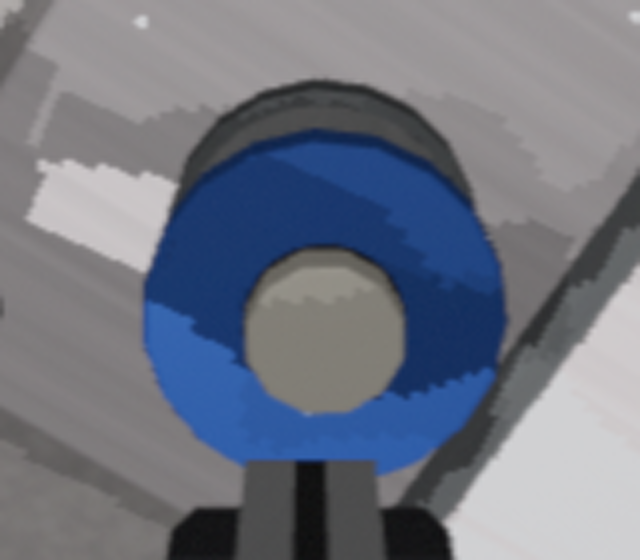

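View pics/scene1.png

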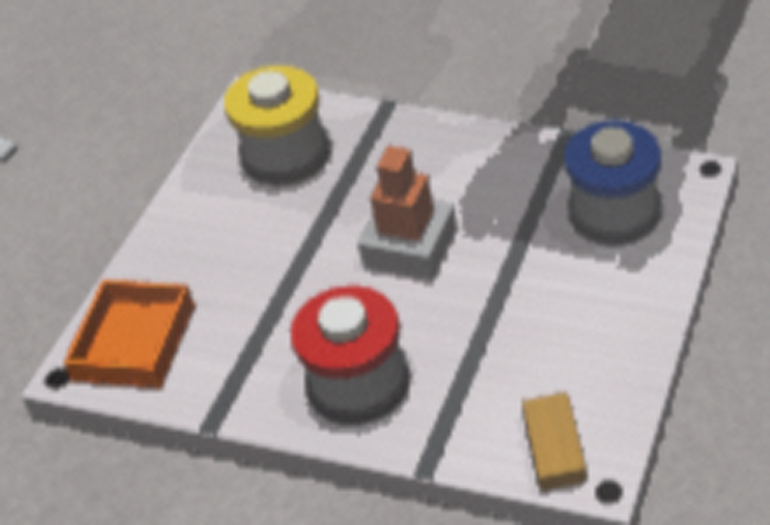

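All three pins are equally half-down, at crop positions yellow (270, 88), blue (611, 145) and red (342, 318). Everything stands upright and in place, and the arm is clear.

```bash
python3 -c "from station import ticket;print(ticket.sign_off())"
```

```text
the job is handed in; nothing more can be done
None
```

I pressed the red, then the yellow, then the blue pin straight down with the shut fingertips and handed the job in at about 12 s. The sign-off gives no verdict.

- **Pin depth:** each press ended with the tip about 79 mm above the bench, which is about 8.5–9 mm down. The allowed range is 4.5–11.5 mm.
- **Force:** I read about 2–4 N at the wrist at the mid-press and end-of-press stops, well under the 25 N limit. I did not sample the force between those stops.
- **Pictures after the presses:** all three pins are about half-way down. The setters stand upright. They, the electrode, brass block and tray show no visible shift; I judged that by eye and did not measure it.
- **Arm at hand-in:** the arm was clear, with the tip about 0.24 m above the bench.
- **Disagreement:** the wrist and top cameras differed by up to about 4 mm on pin position. I used a position between them for red and mostly the top-camera position for yellow and blue. That is small against the 24 mm pin.

No check failed.

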